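# Set the upper centre of a rotor check fixture and hold it

### The arm

A 6-joint arm with a two-finger parallel gripper is mounted at the origin on the work surface. World frame = base frame: x ahead of the robot, y to its left, z up, the work surface at z = 0. Lengths are in m, angles in rad, forces in N, time in s.
With the tool pointing down it reaches from about 0.225 to 0.875 m from the base axis. Payload 3.4 kg.
Tool frame: the origin (TCP) lies between the finger pads, 19 mm behind the fingertips; this is the grasp point; x points along the fingers, y is the direction in which the jaws open and shut, and the axes are right-handed (so a half turn about x gives the same grasp; the last joint's range is limited). The gripper opens to 85 mm and grips with 20 to 120 N. Pads are 22 mm wide; open, the fingers measure 114 mm over their backs; the gripper's body (76 mm by 85 mm) begins 54 mm behind the grasp point. The pads swing forward as they close: fully open they stand 13 mm farther back than shut.
Start: joints at [-1.405, 0.276, 1.505, -0, 1.361, -0.121], TCP at [0.163, -0.552, 0.25] pointing down, gripper open.
Joint ranges: [-2.89, 2.89], [-0.75, 2.08], [0.22, 2.7], [-1.18, 4.32], [0.11, 2.71], [-2.7, 2.7]. Speed limits (rad/s): [2.57, 2.57, 3.14, 3.14, 3.14, 3.14].

### API

Orientations are given as a unit quaternion [w, x, y, z].
In Python, from rig import manip gives the robot as it stands.
- The arm moves only by the shell command python3 -m creep 'ROWS' [OPENING] [FORCE]. ROWS is a JSON object of lists of equal length, an entry for each row: "delta_pos": the shift along the tool's x, y, z in cm, a list of three; "dr": the turn, a rotation vector about the tool's x, y, z in rad, a list of three. In form: {"delta_pos": [[dx, dy, dz], ...], "dr": [[rx, ry, rz], ...]}. A call has 1 to 10 rows; each row is the pose to reach, as a shift and turn from the pose commanded when the call began, along the tool's axes at that moment; what a row does not reach only later rows make up. A row lasts 1/10 s, in which the tool goes at most 50 mm and 8.59 degrees, less where a joint would pass 70% of its speed; a pose out of reach is approached as far as the arm can. A call with a gripper value outside its range is refused whole. OPENING is the opening, from -1 (shut) to 1 (fully open), set as the call begins (- or left out, the last holds). The fingers move at their own pace and stop on an object; FORCE is the grip in N (left out, the last holds). Time passes only in rows, so rows that repeat a pose let the fingers close. It gives the time, the measured TCP pose, the force and the opening at its end, in the units of the state.
- manip.get_state(): the state, without advancing time (a new reading comes with each control period).
- manip.get_image(name): name is "scene" or "top" or "wrist"; returns a dict with "pixels" (400x640x3 uint8, blue, green, red), "depth" (400x640 float32, m along the optical axis (not along the pixel's ray), 0 where there is no reading), "intrinsics" (3x3 intrinsics, pixels), "rvec" (rotation vector, rad) and "tvec" (3), from world to camera coordinates, as OpenCV has them. Camera axes: x right, y down, z forward; pixel columns grow to the right and rows downward; lengths in m; the calibration is good to about 2 mm. The wrist camera is an equidistant fisheye: a pixel r from the principal point sees the ray r / f radians off the axis. A picture is of the moment at which its call begins.
- manip.sign_off(): hands the job in, once; it reports no verdict.
The state is a dict: "clock": time; "qpos": joint angles; "qd": joint speeds; "effort": joint torques, N m; "position": TCP position; "ee_rot": TCP orientation; "contact_force": force on the tool from outside, world axes, zero at the start; "moment": the same for the moment, N m; "width": finger opening in m.
Only numpy, scipy, OpenCV 4.12 (cv2) and the standard library are available. Lean on these libraries where they do the work, as an engineer would, in place of code of your own. Each camera call takes 0.05 s, during which the arm holds its last target. There are 200 camera calls.

### The job

Pull the check tray out of the blue cabinet by its bar handle until it reaches its stop, then turn the black thumbscrew on the rotor fixture clockwise (seen from above) until it seats on the rotor. Then back it off a quarter turn so that the rotor runs free, and keep hold of the knob there, gripped between the fingers, ready for the lock ring: the job finishes while you are holding it. Leave the nuts, the punch and the inspection mirror where they lie.

Things in the scene. Friction and masses are not known exactly. Their poses are not given: they have to be found in the camera images.
- cabinet: Low plywood cabinet, worn blue paint, fixed to the table: 260 mm deep (its x), 500 wide (its y), 200 high. Origin: bottom edge of its front face, mid width (z = 0). The front looks to its own -x, the carcass reaches to x = 260 mm. Right-hand bay (centred at y = -120 mm): the check tray. Left-hand bay: half-open sliding doors, a shelf with a steel extension bar.
- tray (a joint): How far the check tray (a drawer) is pulled out, m: 0 = closed, 0.17 = at its stop; slides along the cabinet's -x, starts 8 to 35 mm open. 2.5 to 5 kg moving, runners drag about 5 N plus 8 N s/m, no latch. Its blue front is 15 mm thick, 226 wide, top edge at z = 182 mm; its side walls reach z = 63 mm.
- tray_handle (a point): Middle of the tray's steel bar handle: round bar of 12 mm diameter, level, 120 mm long along the cabinet's y, its axis 50 mm out from the tray front, z = 168 mm (32 mm below the cabinet's top). Moves with the tray. Take it from above, fingers either side of the bar.
- spindle: Upright screw spindle in the tray's rotor fixture; carries the thumbscrew knob. Origin: on the screw axis at the knob's mid height (z = 154 mm seated, 3 mm more a turn unscrewed). Moves with the tray, 130 mm behind the handle bar along the cabinet's +x, 65 mm behind the tray front's inside; 90 mm in front of the cabinet when the tray is at its stop. Its axes do not turn with the knob.
- thumbscrew (a joint): Angle of the thumbscrew knob, rad, growing clockwise seen from above: 0 = seated on the rotor (hard stop), negative = unscrewed, -1.57 = a quarter turn off the seat. Starts 2.4 to 4.0 rad off. Black fluted round knob, 36 mm diameter (gripping surface), 22 high, white index line on top that points to the tray handle at 0. Drags with 0.05 N m and stays where it is left.
- nut_a: Zinc-plated self-locking nut, 22 mm across the corners, 14 high, loose on the cabinet's top (z = 200 mm) above the tray. Origin: centre of its underside.
- nut_b: Second self-locking nut, the same.
- punch: Brass drift punch, 150 mm long, 15 mm diameter, loose on the table to the right of the tray's path, lying along its own x. Origin: below its middle, on its underside.
- mirror: Yellow plastic inspection mirror, loose on the table in front of the cabinet's left-hand bay, 210 mm long (115 mm to its -x, the handle, and 96 mm to its +x, a round mirror of 52 mm), 12 mm high. Origin on its underside.
- fixture (a point): Aluminium rotor fixture bolted in the tray, moves with it: base plate, a column behind, a bridge 36 mm wide at the top (top at z = 127 mm, 16 mm below the knob), a dark steel rotor of 76 mm diameter upright between centres. Origin: on the screw axis, on the tray's floor, z = 30 mm. 

How it is judged:
On the way, in this order (a step that is already met when the one before it is completed fails the run):
1. the tray is out at its stop (value of joint tray above 0.162 m), for 0.2 s.
2. with the tray out, the thumbscrew is turned clockwise until it seats (value of joint thumbscrew above -0.08 rad and value of joint tray above 0.155 m), for 0.2 s.
At the end, for the whole second after the job is handed in: The tray is out, within 15 mm of its stop, the thumbscrew stands still at a quarter turn (90 degrees, within 17) back from its seat, and the knob is still gripped between the fingers (TCP within 22 mm of its middle, contact over 5 N) (value of joint thumbscrew between -1.87 and -1.27 rad and velocity of joint thumbscrew between -0.1 and 0.1 rad/s and value of joint tray above 0.155 m and contact force between the fingers and spindle above 5 N and distance between the grasp point and spindle below 0.022 m); the arm keeps its last pose, push and grip.
It fails at once if a nut, the punch or the mirror is shifted by more than 15 mm (distance of any of nut_a, nut_b, punch, mirror from where it was at the start of the episode above 0.015 m).
It also fails if it takes over 58 s, if anything falls off the work surface, if the arm or the gripper's body presses on something with over 40 N, if the wrist force passes 120 N, or if a joint passes its speed limit or range.

## Working session

There is one attempt and no reset: what is moved stays moved. The work goes in short steps, Python scripts to look and compute and a shell command to move; the robot and the scene stay as the last step left them, time stands still between calls to the robot, and variables do not carry over. Pictures are saved under pics/ and viewed, about 8 in all and at most 12, crops included, and the job is handed in when it is done.

```bash
mkdir -p pics; ls; cat > h.py <<'E'
import numpy as np, cv2, json
from rig import manip
def grab(n):
    im=manip.get_image(n); R=cv2.Rodrigues(np.array(im["rvec"],float))[0]; t=np.array(im["tvec"],float).ravel()
    return im,np.array(im["intrinsics"]),R,t
def cloud(im,K,R,t):  # pinhole only
    d=im["depth"]; v,u=np.mgrid[:d.shape[0],:d.shape[1]]
    p=np.stack([(u-K[0,2])/K[0,0]*d,(v-K[1,2])/K[1,1]*d,d],-1)
    P=(p-t)@R; P[d==0]=np.nan; return P
E
python3 - <<'E'
from h import *
s=manip.get_state(); print({k:np.round(v,3).tolist() for k,v in s.items()})
for n in ("scene","top"):
    im,K,R,t=grab(n); cv2.imwrite(f"pics/{n}0.png",im["pixels"]); np.save(f"pics/{n}0.npy",cloud(im,K,R,t)); print(n,K.round(1).tolist(),(-R.T@t).round(3),R.round(2).tolist())
E
```

```text
pics
{'clock': 0.0, 'qpos': [-1.405, 0.277, 1.506, -0.0, 1.361, -0.121], 'qd': [0.001, -0.001, 0.0, 0.0, -0.0, 0.001], 'effort': [0.001, -41.678, -24.581, -0.0, 0.011, -0.0], 'position': [0.163, -0.551, 0.249], 'ee_rot': [-0.1, -0.7, -0.102, 0.7], 'contact_force': [-0.009, 0.053, 0.099], 'moment': [0.029, -0.013, 0.046], 'width': 0.086}
scene [[362.9, 0.0, 319.9], [0.0, 362.9, 197.7], [0.0, 0.0, 1.0]] [0.552 0.26  0.829] [[-0.9, -0.44, 0.0], [-0.42, 0.86, -0.29], [0.13, -0.26, -0.96]]
top [[471.1, 0.0, 325.5], [0.0, 471.1, 193.2], [0.0, 0.0, 1.0]] [0.524 0.078 1.311] [[0.01, -1.0, 0.01], [-0.99, -0.01, -0.12], [0.12, -0.01, -0.99]]
```

View pics/scene0.png

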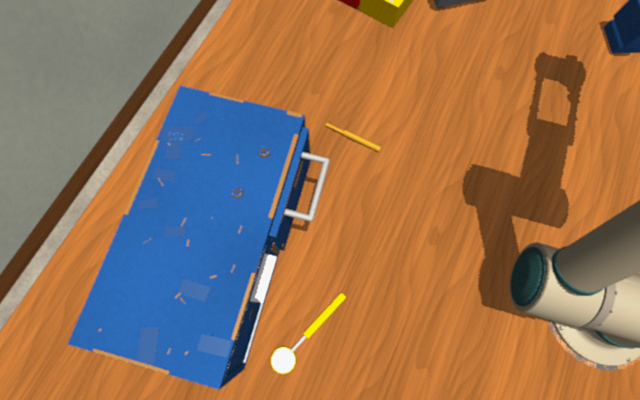

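View pics/top0.png

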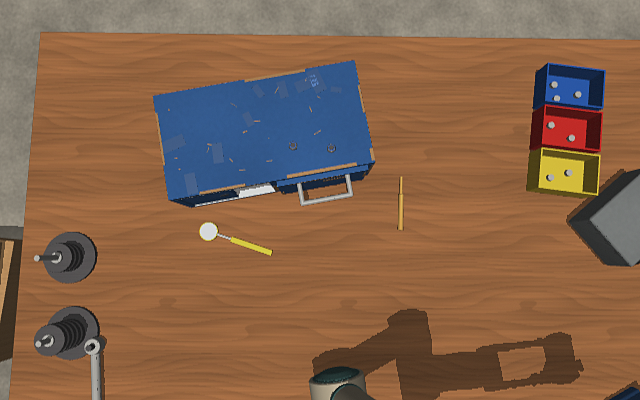

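The top view shows the bar handle from (302,204) to (353,196), the nuts at (293,146) and (332,149), the punch at (401,203), and the mirror from (208,231) to (271,253). The tray is barely open.

```bash
python3 - <<'E'
from h import *
for n,box in (("top",(285,360,165,215)),("scene",(285,335,145,228))):
    P=np.load(f"pics/{n}0.npy"); I=cv2.imread(f"pics/{n}0.png"); hsv=cv2.cvtColor(I,cv2.COLOR_BGR2HSV)
    m=np.zeros(I.shape[:2],bool); m[box[2]:box[3],box[0]:box[1]]=1
    m&=(hsv[...,1]<60)&(hsv[...,2]>110)&(P[...,2]>.150)&(P[...,2]<.19)
    X=P[m]; print(n,len(X),X.mean(0).round(3))
    # front bar: min-area rect of handle points
    r=cv2.minAreaRect((X[:,:2]*1000).astype(np.float32)); print(r, cv2.boxPoints(r).round(0).tolist())
    # cabinet top
    b=(hsv[...,0]>95)&(hsv[...,0]<125)&(hsv[...,1]>120)&(abs(P[...,2]-.2)<.006)&(P[...,0]>.4)
    c=P[b]; rr=cv2.minAreaRect((c[:,:2]*1000).astype(np.float32)); print("cab",rr,cv2.boxPoints(rr).round(0).tolist(),np.median(c[:,2]))
P=np.load("pics/top0.npy")
for nm,(u,v) in dict(nutL=(293,146),nutR=(332,149),punch=(401,203),pu1=(401,178),pu2=(401,229),mir=(271,253),mh=(208,231)).items(): print(nm,P[v,u].round(3))
E
```

```text
top 393 [0.66  0.066 0.173]
((670.8408813476562, 68.13652038574219), (55.796234130859375, 130.96360778808594), 11.239058494567871) [[631.0, 127.0], [656.0, -2.0], [711.0, 9.0], [685.0, 138.0]]
cab ((814.2578735351562, 219.1483154296875), (262.0098571777344, 500.11456298828125), 10.981415748596191) [[638.0, 440.0], [733.0, -51.0], [990.0, -1.0], [895.0, 490.0]] 0.20003811949259123
scene 652 [0.661 0.069 0.171]
((678.649658203125, 69.54661560058594), (68.59221649169922, 131.23829650878906), 11.204621315002441) [[632.0, 127.0], [658.0, -1.0], [725.0, 12.0], [700.0, 141.0]]
cab ((815.4891357421875, 218.61700439453125), (258.7176208496094, 497.9291687011719), 11.161784172058105) [[640.0, 438.0], [737.0, -51.0], [991.0, -1.0], [894.0, 488.0]] 0.1986268863191285
nutL [0.769 0.145 0.216]
nutR [0.764 0.052 0.211]
punch [ 0.656 -0.145  0.014]
pu1 [ 0.727 -0.146  0.011]
pu2 [ 0.584 -0.144  0.017]
mir [0.516 0.211 0.017]
mh [0.574 0.386 0.011]
```

```bash
cat >> h.py <<'E'
from scipy.spatial.transform import Rotation as Ro
YAW=np.radians(11.1); CX=np.array([np.cos(YAW),np.sin(YAW),0]); CY=np.array([-np.sin(YAW),np.cos(YAW),0])
F0=np.array([.7096,.0768,0])  # cabinet front at tray bay centre
def tool(s=None):
    s=s or manip.get_state(); q=s["ee_rot"]; return Ro.from_quat([q[1],q[2],q[3],q[0]]),np.array(s["position"])
def goto(target,ydir,s=None):
    """shift (cm) in tool axes and rotvec to bring tool to target with x down, y along ydir (nearest half turn)"""
    r,p=tool(s); M=r.as_matrix()
    for sg in (1,-1):
        x=np.array([0,0,-1.]); y=sg*np.array(ydir); G=np.column_stack([x,y,np.cross(x,y)])
        print("shift cm",((np.array(target)-p)@M*100).round(2),"rot",(r.inv()*Ro.from_matrix(G)).as_rotvec().round(3))
E
python3 - <<'E'
from h import *
r,p=tool(); print(r.as_matrix().round(3).tolist()); goto([.650,.064,.25],CX)
E
```

```text
[[-0.0, 0.283, -0.959], [0.002, -0.959, -0.283], [-1.0, -0.002, -0.0]]
shift cm [ 1.000e-02 -4.521e+01 -6.415e+01] rot [-1.478e+00 -1.000e-03  1.000e-03]
shift cm [ 1.000e-02 -4.521e+01 -6.415e+01] rot [1.664e+00 1.000e-03 1.000e-03]
```

```bash
python3 -m creep '{"delta_pos": [[0,-2,-3],[0,-5,-7],[0,-8,-11],[0,-11,-15.5],[0,-14,-20],[0,-17,-24],[0,-20,-28],[0,-23,-32.5],[0,-26,-37],[0,-28,-40]], "dr": [[-0.1,0,0],[-0.2,0,0],[-0.3,0,0],[-0.4,0,0],[-0.5,0,0],[-0.6,0,0],[-0.7,0,0],[-0.8,0,0],[-0.9,0,0],[-1.0,0,0]]}' 0.05 60
python3 - <<'E'
from h import *
goto([.650,.064,.25],CX);print(manip.get_state()["width"],manip.get_state()["qpos"])
E
```

```text
clock: 1.1
position: [0.4663, -0.1697, 0.2498]
ee_rot: [-0.425, -0.565, -0.425, 0.565]
contact_force: [0.7, -0.8, 0.1]
width: 0.0451
shift cm [-2.000e-02  1.120e+01 -2.754e+01] rot [-0.474  0.     0.   ]
shift cm [-2.000e-02  1.120e+01 -2.754e+01] rot [ 2.668  0.    -0.   ]
0.04506002723258981 [-4.89201457e-01  1.57111167e-01  1.66472892e+00 -2.46062545e-04
  1.31985525e+00 -2.09316657e-01]
```

```bash
python3 -m creep '{"delta_pos": [[0,1.5,-4],[0,3,-7.5],[0,4.5,-11],[0,6,-15],[0,7.5,-19],[0,9,-22.5],[0,10.2,-25.5],[0,11.2,-27.5],[0,11.2,-27.5],[0,11.2,-27.5]], "dr": [[-0.1,0,0],[-0.2,0,0],[-0.3,0,0],[-0.4,0,0],[-0.474,0,0],[-0.474,0,0],[-0.474,0,0],[-0.474,0,0],[-0.474,0,0],[-0.474,0,0]]}'
python3 - <<'E'
from h import *
im,K,R,t=grab("wrist"); cv2.imwrite("pics/w1.png",im["pixels"]); print(K.round(1).tolist())
goto([.650,.064,.168],CX);print(manip.get_state()["qpos"].__repr__())
E
```

```text
clock: 2.1
position: [0.6497, 0.0609, 0.2491]
ee_rot: [0.545, 0.449, 0.546, -0.451]
contact_force: [-0.1, -0.4, 0.1]
width: 0.045
[[309.7, 0.0, 321.5], [0.0, 309.7, 199.8], [0.0, 0.0, 1.0]]
shift cm [ 8.14  0.14 -0.34] rot [-0.004  0.     0.002]
shift cm [ 8.14  0.14 -0.34] rot [ 3.138e+00  3.000e-03 -1.000e-03]
array([-1.34057674e-02,  3.94336220e-01,  1.32730965e+00, -8.00149416e-04,
        1.42181831e+00, -2.03221916e-01])
```

View pics/w1.png

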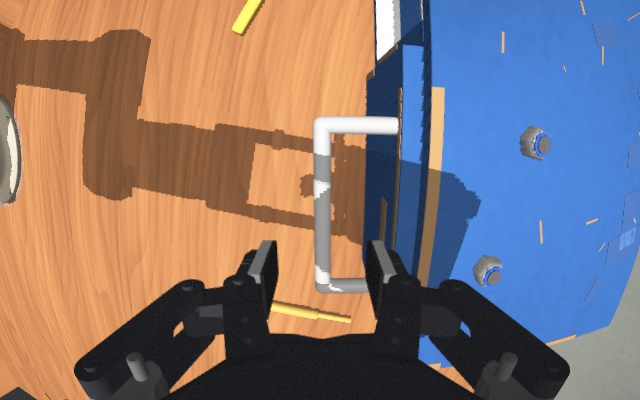

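The bar at column 322 sits centred between the fingers (272 and 370), so I'll descend.

```bash
python3 -m creep '{"delta_pos": [[2,0.1,-0.3],[4.5,0.1,-0.3],[7,0.1,-0.3],[8.1,0.1,-0.3],[8.1,0.1,-0.3]], "dr": [[0,0,0],[0,0,0],[0,0,0],[0,0,0],[0,0,0]]}' && python3 -m creep '{"delta_pos": [[0,0,0],[0,0,0],[0,0,0],[0,0,0],[0,0,0],[0,0,0]], "dr": [[0,0,0],[0,0,0],[0,0,0],[0,0,0],[0,0,0],[0,0,0]]}' -1 60
python3 - <<'E'
from h import *
r,p=tool(); print(p,r.as_matrix().round(3).tolist(), "dist front",(F0-p)@CX,(F0-p)@CY)
E
```

```text
clock: 2.65
position: [0.6489, 0.0631, 0.1674]
ee_rot: [0.544, 0.45, 0.546, -0.452]
contact_force: [0.0, -0.5, -0.2]
width: 0.0449
clock: 3.25
position: [0.6504, 0.0636, 0.1708]
ee_rot: [0.546, 0.45, 0.545, -0.45]
contact_force: [-4.0, -1.8, 6.3]
width: 0.0096
[0.6504458  0.06363922 0.17078278] [[0.001, 0.982, 0.189], [-0.001, 0.189, -0.982], [-1.0, 0.001, 0.001]] dist front 0.06058132563938819 0.001526088379555207
```

```bash
python3 -m creep '{"delta_pos": [[0,-0.5,0],[0,-1.5,0],[0,-3,0],[0,-4.5,0],[0,-6,0],[0,-7.5,0],[0,-9,0],[0,-10.5,0],[0,-12,0],[0,-13,0]], "dr": [[0,0,0],[0,0,0],[0,0,0],[0,0,0],[0,0,0],[0,0,0],[0,0,0],[0,0,0],[0,0,0],[0,0,0]]}' && python3 -m creep '{"delta_pos": [[0,-0.7,0],[0,-1.3,0],[0,-1.8,0],[0,-2.2,0],[0,-2.5,0],[0,-2.8,0],[0,-3.0,0],[0,-3.2,0],[0,-3.2,0],[0,-3.2,0]], "dr": [[0,0,0],[0,0,0],[0,0,0],[0,0,0],[0,0,0],[0,0,0],[0,0,0],[0,0,0],[0,0,0],[0,0,0]]}'
python3 - <<'E'
from h import *
r,p=tool(); print(p, "dist front",(F0-p)@CX,(F0-p)@CY, manip.get_state()["contact_force"])
E
```

```text
clock: 4.25
position: [0.5254, 0.0389, 0.1708]
ee_rot: [0.548, 0.452, 0.543, -0.449]
contact_force: [5.8, -1.3, 3.6]
width: 0.0094
clock: 5.25
position: [0.495, 0.0329, 0.1707]
ee_rot: [0.548, 0.452, 0.543, -0.449]
contact_force: [5.0, -2.2, 5.0]
width: 0.0101
[0.49503668 0.03289391 0.17074274] dist front 0.21900230148220198 0.0017765674854177333 [ 5.01288706 -2.16900169  5.03153114]
```

```bash
python3 -m creep '{"delta_pos": [[0,-0.2,0],[0,-0.4,0],[0,-0.6,0],[0,-0.8,0],[0,-0.8,0],[0,-0.8,0]], "dr": [[0,0,0],[0,0,0],[0,0,0],[0,0,0],[0,0,0],[0,0,0]]}'
python3 - <<'E'
from h import *
r,p=tool(); print(p, "dist front",(F0-p)@CX,(F0-p)@CY, manip.get_state()["contact_force"])
E
```

```text
clock: 5.85
position: [0.4948, 0.0328, 0.1708]
ee_rot: [0.551, 0.457, 0.539, -0.445]
contact_force: [22.2, 3.9, -8.8]
width: 0.0099
[0.49484471 0.03280594 0.1708306 ] dist front 0.21920761408140008 0.0018259327734739166 [22.17500042  3.94441398 -8.82050622]
```

```bash
python3 -m creep '{"delta_pos": [[0,0.8,0],[0,0.8,0],[0,0.8,0]], "dr": [[0,0,0],[0,0,0],[0,0,0]]}' && python3 -m creep '{"delta_pos": [[0,0,0],[0,0,0],[0,0,0],[-0.5,0,0],[-3,0,0],[-6,0,0],[-10,0,0],[-13,0,0],[-13,0,0]], "dr": [[0,0,0],[0,0,0],[0,0,0],[0,0,0],[0,0,0],[0,0,0],[0,0,0],[0,0,0],[0,0,0]]}' 0.1 40
python3 - <<'E'
from h import *
for n in ("top","wrist"):
    im,K,R,t=grab(n); cv2.imwrite(f"pics/{n}2.png",im["pixels"]); np.savez(f"pics/{n}2.npz",d=im["depth"],K=K,R=R,t=t)
    if n=="top": np.save("pics/top2.npy",cloud(im,K,R,t)); cv2.imwrite("pics/top2c.png",cv2.resize(im["pixels"][100:300,200:440],None,fx=3,fy=3))
E
```

```text
clock: 6.15
position: [0.4951, 0.0329, 0.1707]
ee_rot: [0.548, 0.452, 0.543, -0.449]
contact_force: [5.3, -2.2, 5.4]
width: 0.0098
clock: 7.05
position: [0.4936, 0.0335, 0.3037]
ee_rot: [0.548, 0.452, 0.543, -0.448]
contact_force: [-0.1, -0.2, 0.7]
width: 0.0469
```

View pics/top2c.png

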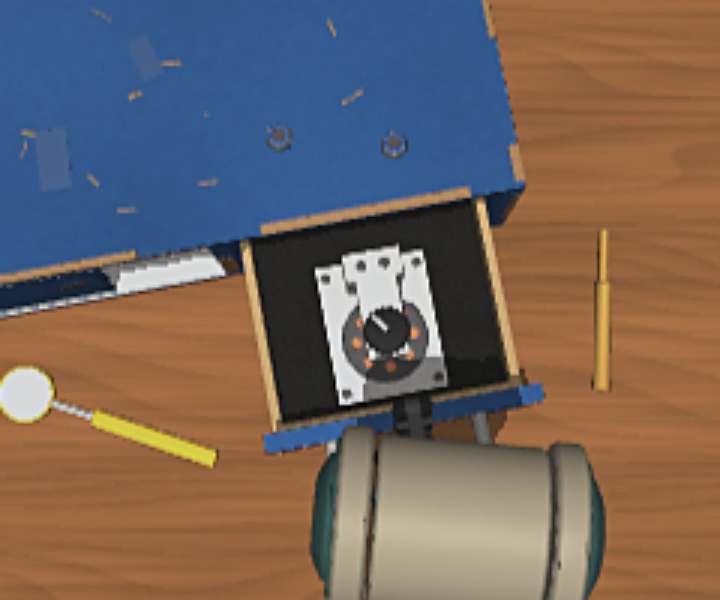

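View pics/wrist2.png

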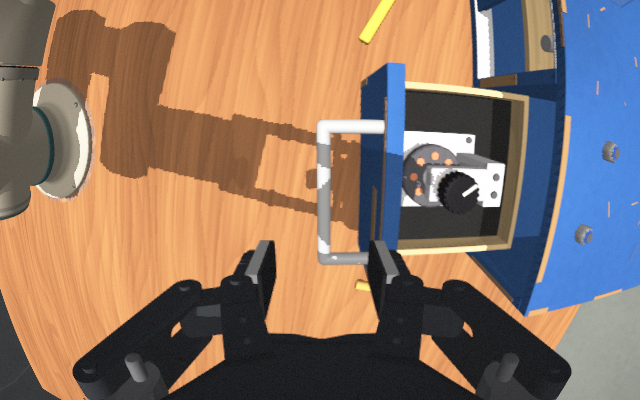

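The top crop shows the knob at about (386,330), which is (329,210) in the full image, with its index line pointing up and left, away from the handle. Nuts, punch and mirror are undisturbed.

```bash
python3 - <<'E'
from h import *
P=np.load("pics/top2.npy"); I=cv2.imread("pics/top2.png"); g=I.max(2)
sub=(P[...,2]>.158)&(P[...,2]<.176); m=np.zeros(g.shape,bool); m[198:224,316:342]=1; m&=sub
X=P[m]; (c,rad)=cv2.minEnclosingCircle((X[:,:2]*1000).astype(np.float32)); print(len(X),c,rad,np.median(X[:,2]),X.mean(0))
w=m&(g>110); W=P[w]; print(len(W)); d=W.mean(0)-X.mean(0)
# index angle clockwise from -CX
a=np.arctan2(d[1],d[0]); a0=np.arctan2(-CX[1],-CX[0]); print("thumb",(-(a-a0))%(2*np.pi)-2*np.pi, d)
e=np.array([*np.array(c)/1000,0]); e=X.mean(0); print("front dist",(F0-e)@CX,(F0-e)@CY)
print("pred",F0-.09*CX)
goto([e[0],e[1],.25],CX); print(manip.get_state()["qpos"].round(3))
E
```

```text
185 (621.92626953125, 58.27254867553711) 19.239076614379883 0.16665309524768165 [0.62174666 0.05850139 0.1666386 ]
17
thumb -3.863753520810946 [0.00335932 0.00437428 0.00073263]
front dist 0.0897327281761479 0.001042597519728217
pred [0.62128366 0.05947302 0.        ]
shift cm [ 4.96 13.28  0.02] rot [-0.004  0.    -0.001]
shift cm [ 4.96 13.28  0.02] rot [ 3.138e+00 -1.000e-03 -0.000e+00]
[-0.073  0.124  1.581  0.     1.435 -0.263]
```

```bash
python3 -m creep '{"delta_pos": [[0,2,0],[0,5,0],[1,8,0],[2,11,0],[3,13,0],[4,13.3,0],[5,13.3,0],[5,13.3,0],[5,13.3,0],[5,13.3,0]], "dr": [[-0.14,0,0],[-0.28,0,0],[-0.42,0,0],[-0.56,0,0],[-0.7,0,0],[-0.84,0,0],[-0.98,0,0],[-1.12,0,0],[-1.26,0,0],[-1.4,0,0]]}' 0.45 40 && python3 -m creep '{"delta_pos": [[0,0,0],[0,0,0],[0,0,0],[0,0,0],[0,0,0],[0,0,0]], "dr": [[-0.14,0,0],[-0.28,0,0],[-0.42,0,0],[-0.56,0,0],[-0.7,0,0],[-0.7,0,0]]}'
python3 - <<'E'
from h import *
r,p=tool(); M=r.as_matrix(); print(M.round(3).tolist())
print(((np.array([.6218,.0585,.1565])-p)@M*100).round(2), manip.get_state()["qpos"].round(3))
im,K,R,t=grab("wrist"); cv2.imwrite("pics/w3.png",im["pixels"])
E
```

```text
clock: 8.15
position: [0.6208, 0.0587, 0.2465]
ee_rot: [0.705, -0.009, 0.709, 0.009]
contact_force: [0.2, -0.5, 0.1]
width: 0.0615
clock: 8.75
position: [0.6209, 0.0587, 0.2469]
ee_rot: [0.661, -0.248, 0.663, 0.249]
contact_force: [0.1, -0.7, -0.1]
width: 0.0618
[[-0.004, -0.659, 0.753], [0.0, 0.753, 0.659], [-1.0, 0.003, -0.003]]
[ 9.04 -0.09  0.08] [-0.017  0.353  1.398 -0.     1.395 -2.307]
```

View pics/w3.png

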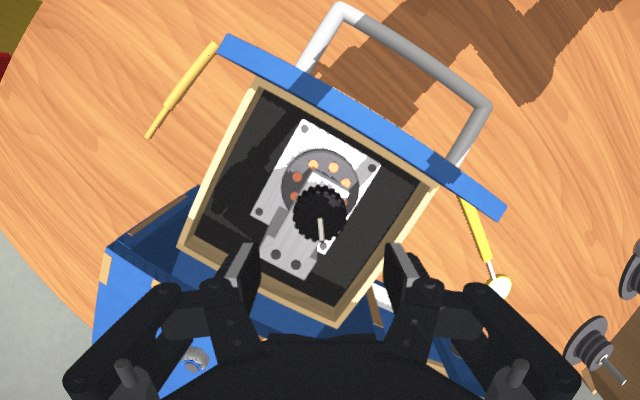

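The knob at (321,213) is centred between the fingers, and its line is visible at (321,232).

```bash
python3 - <<'E'
from h import *
d=np.load("pics/wrist2.npz"); c=-d["R"].T@d["t"]; print("cam",c,"rel tcp",c-np.array([.4936,.0335,.3037]))
E
python3 -m creep '{"delta_pos": [[2,-0.1,0.1],[4.5,-0.1,0.1],[7,-0.1,0.1],[8.5,-0.1,0.1],[9,-0.1,0.1],[9,-0.1,0.1]], "dr": [[0,0,0],[0,0,0],[0,0,0],[0,0,0],[0,0,0],[0,0,0]]}' && python3 -m creep '{"delta_pos": [[0,0,0],[0,0,0],[0,0,0],[0,0,0],[0,0,0]], "dr": [[0,0,0],[0,0,0],[0,0,0],[0,0,0],[0,0,0]]}' -1 45
python3 -c "
from h import *
s=manip.get_state();print(tool(s)[1],s['moment'].round(3),s['contact_force'],s['qpos'][5])"
```

```text
cam [0.48001301 0.10263292 0.42470467] rel tcp [-0.01358699  0.06913292  0.12100467]
clock: 9.4
position: [0.6228, 0.0585, 0.1578]
ee_rot: [0.661, -0.248, 0.663, 0.249]
contact_force: [0.3, 0.2, 0.5]
width: 0.0618
clock: 9.9
position: [0.6236, 0.0593, 0.1603]
ee_rot: [0.663, -0.248, 0.661, 0.249]
contact_force: [-3.1, 2.2, 5.5]
width: 0.0348
[0.62361909 0.05930163 0.16033399] [ 0.527  0.428 -0.018] [-3.08445788  2.17026796  5.45428876] -2.3071822883264312
```

```bash
python3 -m creep '{"delta_pos": [[0,0,0],[0,0,0],[0,0,0],[0,0,0],[0,0,0],[0.1,0,0],[0.1,0,0],[0.1,0,0],[0.1,0,0],[0.1,0,0]], "dr": [[0.1,0,0],[0.24,0,0],[0.38,0,0],[0.52,0,0],[0.66,0,0],[0.8,0,0],[0.94,0,0],[1.08,0,0],[1.22,0,0],[1.35,0,0]]}'
python3 -c "
from h import *
s=manip.get_state();print(tool(s)[1],s['moment'].round(3),s['contact_force'],s['qpos'][5])"
python3 -m creep '{"delta_pos": [[0,0,0],[0,0,0],[0,0,0],[0,0,0],[0,0,0],[0.1,0,0],[0.1,0,0],[0.1,0,0],[0.1,0,0],[0.1,0,0]], "dr": [[0.14,0,0],[0.28,0,0],[0.42,0,0],[0.56,0,0],[0.7,0,0],[0.84,0,0],[0.98,0,0],[1.12,0,0],[1.26,0,0],[1.35,0,0]]}'
python3 -c "
from h import *
s=manip.get_state();print(tool(s)[1],s['moment'].round(3),s['contact_force'],s['qpos'][5])"
```

```text
clock: 10.9
position: [0.6237, 0.0579, 0.1597]
ee_rot: [0.672, 0.221, 0.671, -0.221]
contact_force: [-2.9, -1.3, 7.6]
width: 0.0348
[0.62369301 0.05792319 0.15966636] [0.019 0.396 0.016] [-2.90912941 -1.31948257  7.56459631] -0.9519969394876788
clock: 11.9
position: [0.6229, 0.0577, 0.159]
ee_rot: [-0.387, -0.592, -0.386, 0.592]
contact_force: [-5.8, -1.0, 9.0]
width: 0.0348
[0.62293584 0.05765098 0.15899266] [-0.098  0.721  0.045] [-5.83334981 -1.00162149  8.95364899] 0.3970447747734433
```

```bash
python3 -m creep '{"delta_pos": [[0,0,0],[0,0,0],[0,0,0],[0,0,0],[0,0,0],[0,0,0],[0,0,0],[0.05,0,0],[0.05,0,0],[0.05,0,0]], "dr": [[0.12,0,0],[0.24,0,0],[0.36,0,0],[0.48,0,0],[0.6,0,0],[0.7,0,0],[0.8,0,0],[0.9,0,0],[1.0,0,0],[1.0,0,0]]}'
python3 -c "
from h import *
s=manip.get_state();print(tool(s)[1],s['moment'].round(3),s['contact_force'],s['qpos'][5])"
python3 -m creep '{"delta_pos": [[0,0,0],[0,0,0],[0,0,0],[0,0,0]], "dr": [[0.05,0,0],[0.1,0,0],[0.15,0,0],[0.15,0,0]]}'
python3 -c "
from h import *
s=manip.get_state();print(tool(s)[1],s['moment'].round(3),s['contact_force'],s['qpos'][5])"
```

```text
clock: 12.9
position: [0.6228, 0.0586, 0.1585]
ee_rot: [-0.056, -0.705, -0.056, 0.705]
contact_force: [-5.4, 1.9, 11.4]
width: 0.0345
[0.62277216 0.05856475 0.15849774] [ 0.147  0.812 -0.079] [-5.40848507  1.856425   11.37056359] 1.3944171167089423
clock: 13.3
position: [0.6234, 0.0587, 0.1585]
ee_rot: [0.005, 0.708, 0.005, -0.707]
contact_force: [-4.3, 2.3, 9.0]
width: 0.0349
[0.62338165 0.05873869 0.15847313] [0.284 0.557 1.217] [-4.34128209  2.31477623  9.02456454] 1.5402062668605718
```

Moment z jumped to 1.2 N m, so the knob looks seated. I'll press a touch further to confirm.

```bash
python3 -m creep '{"delta_pos": [[0,0,0],[0,0,0],[0,0,0],[0,0,0]], "dr": [[0.03,0,0],[0.06,0,0],[0.06,0,0],[0.06,0,0]]}'
python3 - <<'E'
from h import *
s=manip.get_state();print(tool(s)[1],s['moment'].round(3),s['contact_force'],s['qpos'][5])
im,K,R,t=grab("wrist"); cv2.imwrite("pics/w4.png",im["pixels"])
E
```

```text
clock: 13.7
position: [0.6245, 0.0587, 0.1585]
ee_rot: [-0.016, 0.708, -0.016, -0.706]
contact_force: [-1.5, 1.6, 7.7]
width: 0.0346
[0.62448214 0.05868915 0.15850141] [0.311 0.217 0.961] [-1.51268416  1.55524278  7.65210501] 1.6000120169463985
```

View pics/w4.png

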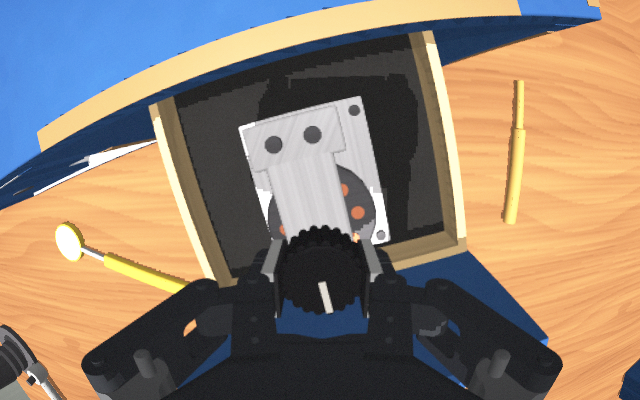

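The index line (318,283)→(330,312) runs parallel to the bridge and towards the handle. With the torque saturated, the knob is seated. I'll back off 1.57 rad.

```bash
python3 -m creep '{"delta_pos": [[0,0,0],[0,0,0],[0,0,0],[0,0,0],[0,0,0],[-0.05,0,0],[-0.05,0,0],[-0.05,0,0],[-0.05,0,0],[-0.05,0,0]], "dr": [[-0.12,0,0],[-0.26,0,0],[-0.4,0,0],[-0.54,0,0],[-0.68,0,0],[-0.82,0,0],[-0.96,0,0],[-1.1,0,0],[-1.24,0,0],[-1.36,0,0]]}' && python3 -m creep '{"delta_pos": [[0,0,0],[0,0,0],[0,0,0],[0,0,0],[0,0,0],[0,0,0]], "dr": [[-0.1,0,0],[-0.18,0,0],[-0.22,0,0],[-0.22,0,0],[-0.22,0,0],[-0.22,0,0]]}'
python3 - <<'E'
from h import *
s=manip.get_state();print(tool(s)[1],s['moment'].round(3),s['contact_force'],s['qpos'][5])
im,K,R,t=grab("wrist"); cv2.imwrite("pics/w5.png",im["pixels"])
im,K,R,t=grab("top"); cv2.imwrite("pics/top5.png",im["pixels"]); P=cloud(im,K,R,t)
I=im["pixels"]; A=cv2.imread("pics/top0.png")
for n,(u,v) in dict(a=(293,146),b=(332,149),punch=(401,203),mir=(240,242)).items(): print(n,cv2.absdiff(I,A)[v-12:v+13,u-12:u+13].mean().round(2))
h=cv2.cvtColor(I,cv2.COLOR_BGR2HSV)
b=(h[...,0]>95)&(h[...,0]<125)&(h[...,1]>120)&(abs(P[...,2]-.179)<.01); X=P[b]; d=(F0-X)@CX; k=(d>.12)&(d<.2); print("tray front dist",np.percentile(d[k],[5,50,95]).round(3))
E
```

```text
clock: 14.75
position: [0.624, 0.0594, 0.1591]
ee_rot: [0.432, 0.561, 0.432, -0.558]
contact_force: [-3.0, 3.5, 9.5]
width: 0.0346
clock: 15.35
position: [0.6238, 0.0594, 0.1592]
ee_rot: [0.49, 0.511, 0.49, -0.509]
contact_force: [-2.1, 3.8, 9.4]
width: 0.0351
[0.62381604 0.05942426 0.15920752] [0.581 0.463 0.006] [-2.14856582  3.76325107  9.36361001] 0.022594160116194518
a 0.71
b 0.74
punch 0.68
mir 0.65
tray front dist [0.154 0.16  0.166]
```

View pics/w5.png

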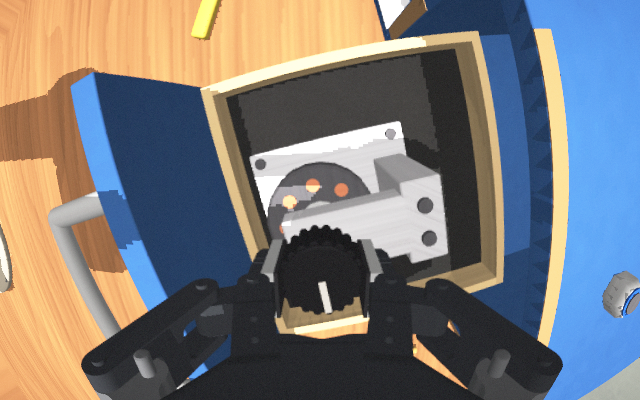

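The line sits the same way in the gripper as when seated, so there was no slip. The knob is a quarter turn off, the tray is out, and nothing loose has moved. Handing in.

```bash
python3 -c "
from h import *
print(manip.sign_off()); s=manip.get_state(); print(s['clock'],s['width'],s['qpos'][5])"
```

```text
the job is handed in; nothing more can be done
None
the job is handed in; nothing more can be done
```

The job is handed in at about 15.5 s, with the tray out, the thumbscrew a quarter turn off its seat and the knob still held. No verdict was reported.

- **Tray:** I pulled it by the bar handle until it stopped. The reading was about 0.169 m, with 22 N when pulled further and no movement. At the end the arm's position put it at about 0.167 m. A last depth check put the tray front's middle at 160 mm in front of the cabinet. That fits, but the check only looked at 120–200 mm, so it is a rough one.
- **Thumbscrew seating:** It started about 3.86 rad off its seat by the index line. I turned it clockwise until the torque rose to 1.2 N m, after about 3.85 rad, then pressed slightly further. At that point the line pointed to the handle. The extra press may have slipped the fingers by a few hundredths of a radian, well inside the tolerance.
- **Back-off:** I turned it back 1.58 rad by the wrist joint. The line kept its place between the fingers, so the knob did not slip.
- **Grip:** The grip was set to 45 N, with 35 mm between the fingers on the 36 mm knob. The grasp point was about 5 mm from the knob's middle.
- **Loose items:** The nuts, punch and mirror look unchanged between the first and last top images.

No check failed.

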